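# Fit the spindle of the label dispenser

### The job

A fresh roll of labels has been dropped into the label dispenser on the pastry counter. Take its spindle out of the narrow caddy by the rod that sticks out, lay it down on the counter and let go, then take it again by its square grip and push it through one cheek, the roll and the other cheek until the grip sits against the cheek - from whichever side suits you - and let go. Leave the roll in its cradle and do not knock about the cake boxes, cake server, cup or jar.

Things in the scene. Friction and masses are not known exactly. Their poses are not given: they have to be found in the camera images.
- dispenser: Label dispenser screwed to the counter: grey base plate 110 x 112 x 8 mm and two upright grey steel cheeks square to its y axis, each 92 mm wide, 6 mm thick, top edge 112 mm up; outer faces at y = -50 and +50 mm, 88 mm clear between, where two steel bars cradle the roll. Origin: centre of the underside; -x is the front (peel edge, towards the robot), y from right to left cheek, z up.
- hole_right (a point): Centre of the round spindle hole, 18 mm across, on the outer face of the right (-y) cheek; 88 mm above the counter, at the dispenser's x = 0. The hole goes right through.
- hole_left (a point): The same on the outer face of the left (+y) cheek, in line with the right hole.
- roll: White roll of box labels, 88 mm in diameter, 64 mm wide, on a brown card core with a bore of about 28 mm. Loose; it already lies between the cheeks on the cradle bars, its bore almost in line with the holes (its axis 2 to 3 mm lower). Origin: its centre; y is its axis.
- spindle: Spindle, 186 mm long, about 150 g: round steel rod, 12 mm in diameter, 130 mm long, fixed in a square aluminium grip 24 x 24 x 56 mm whose end face is the shoulder that stops at the cheek. Origin: on the axis where rod and grip meet; x along the rod to the tip (grip from x = -56 mm to 0), y and z square to the grip's faces. Centre of mass at about x = 9 mm.
- spindle_tip (a point): Centre of the free end of the spindle's rod (x = 130 mm); the last 16 mm taper to 5 mm. The spindle starts leaning in the caddy, grip down inside it, the rod rising at about 27 degrees over the caddy's +x rim with some 85 mm of it sticking out. Laid on the counter, the axis is 12 mm up at the grip and the tip some 2 to 3 degrees low.
- caddy: Narrow open steel box, 100 mm long (x), 52 mm wide, 52 mm high, walls and floor 4 mm, 0.6 kg, loose; too narrow for fingers beside the grip. It stands left or right of the robot's centre line. Origin: centre of the underside; the spindle leans out over its +x end, which looks to the robot's left (+y) within 0.35 rad.
- boxes: Bystander: three flat-packed cardboard cake boxes, a stack 100 x 130 x 42 mm, on the other side from the caddy. Origin: centre of the underside.
- server: Bystander: cake server (spatula) 200 mm long with a dark wooden handle, lying flat to the right of the dispenser, lower than 40 mm. Origin: centre of the underside; x along it.
- cup: Bystander: white paper cup, 76 mm across, 90 mm high, at the far left. Origin: centre of the underside.
- jar: Bystander: glass jar with steel lid, 68 mm in diameter, 75 mm high, behind the dispenser. Origin: centre of the underside. (A bottle, a mug, a card reader and fixed equipment stand further off. The counter 0.36 to 0.50 m ahead of the robot, within 0.15 m of its centre line, is clear.)
Not all that is in view belongs to the job. There is more than one size of the spindle; the one meant has the size given above.

How it is judged:
By the outcome, as a careful person would: the job done as asked, in the order asked, and still so for the second after the job is handed in, with the robot touching nothing.
It also fails if it takes over 58 s, if anything falls off the work surface, if the arm or the gripper's body presses on something with over 40 N, if the wrist force passes 120 N, or if a joint passes its speed limit or range.

### The arm

A 6-joint arm with a two-finger parallel gripper is mounted at the origin on the work surface. World frame = base frame: x ahead of the robot, y to its left, z up, the work surface at z = 0. Lengths are in m, angles in rad, forces in N, time in s.
With the tool pointing down it reaches from about 0.425 to 0.95 m from the base axis. Payload 3.5 kg.
Tool frame: the origin (TCP) lies between the finger pads; the fingertips stand 19 mm ahead of it and the grasp point (between the pads) is the TCP; z points along the fingers, y is the line along which they close (so a half turn about z gives the same grasp; the last joint's range is limited). The gripper opens to 85 mm and grips with 20 to 120 N. Pads are 22 mm wide; open, the fingers measure 114 mm over their backs; the gripper's body (76 mm by 85 mm) begins 54 mm behind the grasp point. The pads swing forward as they close: fully open they stand 13 mm farther back than shut.
Start: joints at [0.96, 0.286, 1.577, -0, 1.279, -0.15], TCP at [0.3, 0.605, 0.25] pointing down, gripper open.
Joint ranges: [-2.77, 2.77], [-0.9, 2.22], [0.21, 2.48], [-1.53, 4.67], [0.24, 2.81], [-2.84, 2.84]. Speed limits (rad/s): [2.79, 2.79, 3.14, 3.14, 3.14, 3.14].

### API

Orientations are given as a unit quaternion [x, y, z, w].
In Python, from plant import monitor, eyes, ctrl gives the robot as it stands.
- The arm moves only by the shell command python3 -m handwheel 'ROWS' [FORCE]. ROWS is JSON, a list of rows, each a list of 7 numbers: the shift along the tool's x, y, z in units of 40 cm (1.0 is 40 cm), then the turn, a rotation vector about the tool's x, y, z in units of pi rad (1.0 is pi rad), then the opening, from -1 (shut) to 1 (fully open). A call has 1 to 12 rows; each row is the pose to reach, as a shift and turn from the pose commanded when the call began, along the tool's axes at that moment, turning the shorter way round; what a row does not reach only later rows make up. A row lasts 1/8 s, in which the tool goes at most 62.5 mm and 10.7 degrees, less where a joint would pass 70% of its speed; a pose out of reach is approached as far as the arm can. A call with a number of a shift or a turn outside -1 to 1 is refused whole. A call with a gripper value outside its range is refused whole. The fingers move at their own pace and stop on an object; FORCE is the grip in N (left out, the last holds). Time passes only in rows, so rows that repeat a pose let the fingers close. It gives the time, the measured TCP pose, the force, the opening and the grip force at its end, in the units of the state.
- monitor.get_state(): the state, without advancing time (a new reading comes with each control period).
- eyes.read_camera(name): name is "side" or "top"; returns the picture (420x560x3 uint8, red, green, blue); there is no depth.
- eyes.camera_params(name): a dict with "K" (3x3 intrinsics, pixels), "k1" (the pictures are not rectified: a ray, as slopes to the right and down, at radius r is drawn at 1 + k1 r^2 times it, then the intrinsics apply), "R" (3x3) and "t" (3): a world point X has camera coordinates R X + t. Camera axes: x right, y down, z forward; pixel columns grow to the right and rows downward; lengths in m; the calibration is good to about 2 mm. A picture is of the moment at which its call begins. camera_params takes no time and is no camera call.
- ctrl.sign_off(): hands the job in; it is judged then, once.
The state is a dict: "time": time; "qpos": joint angles; "dq": joint speeds; "joint_efforts": joint torques, N m; "eef_pos": TCP position; "tcp_rot": TCP orientation; "contact_force": force on the tool from outside, world axes, zero at the start; "wrist_torque": the same for the moment, N m; "opening": opening from 0.0 (shut) to 1.0 (fully open); "finger_force": force on a finger pad.
Only numpy, scipy, OpenCV 4.12 (cv2) and the standard library are available. Lean on these libraries where they do the work, as an engineer would, in place of code of your own. Each camera call takes 0.05 s, during which the arm holds its last target. There are 200 camera calls.

## Working session

There is one attempt and no reset: what is moved stays moved. The work goes in short steps, Python scripts to look and compute and a shell command to move; the robot and the scene stay as the last step left them, time stands still between calls to the robot, and variables do not carry over. Pictures are saved under pics/ and viewed, at most 10 in all, crops included, and the job is handed in when it is done.

```bash
ls; mkdir -p pics
python3 - <<'E'
from plant import monitor, eyes, ctrl
import cv2
for n in("side","top"):
    cv2.imwrite(f"pics/{n}0.png",eyes.read_camera(n)[:,:,::-1]); print(n,eyes.camera_params(n))
print(monitor.get_state())
E
```

```text
pics
side {'K': array([[489.70500584,   0.        , 283.39337284],
       [  0.        , 489.70500584, 213.34128296],
       [  0.        ,   0.        ,   1.        ]]), 'k1': -0.07695802726674573, 'R': array([[ 0.66972758, -0.74260024, -0.00313953],
       [-0.42033707, -0.37559662, -0.82598058],
       [ 0.61219418,  0.55450164, -0.56368983]]), 't': array([-0.34838839,  0.33070029,  0.82143111])}
top {'K': array([[496.98038689,   0.        , 278.69892485],
       [  0.        , 496.98038689, 209.69982386],
       [  0.        ,   0.        ,   1.        ]]), 'k1': -0.12562728694088818, 'R': array([[-0.0119135 , -0.99968858,  0.02192737],
       [-0.99198596,  0.00905749, -0.1260231 ],
       [ 0.12578525, -0.02325302, -0.99178494]]), 't': array([0.05091736, 0.57052496, 1.27359241])}
{'time': 0.1, 'qpos': array([ 9.59997170e-01,  2.87126447e-01,  1.57802061e+00,  1.40943136e-05,
        1.27863292e+00, -1.50007826e-01]), 'dq': array([ 0.00056341, -0.00315558, -0.00249112, -0.0009217 , -0.00019069,
        0.00013508]), 'joint_efforts': array([ 1.41892775e-03, -4.07300520e+01, -2.93699920e+01, -1.25967508e-04,
        3.44600732e-03,  7.57890859e-06]), 'eef_pos': array([0.29979653, 0.60414985, 0.24905796]), 'tcp_rot': array([ 2.28364599e-01,  9.73575068e-01, -1.01297914e-03, -4.12336448e-04]), 'contact_force': array([0.27244113, 0.72599577, 0.69010705]), 'wrist_torque': array([ 0.01817565, -0.035401  , -0.0089752 ]), 'finger_force': 0.0, 'opening': 1.0017669675418184}
```

View pics/side0.png

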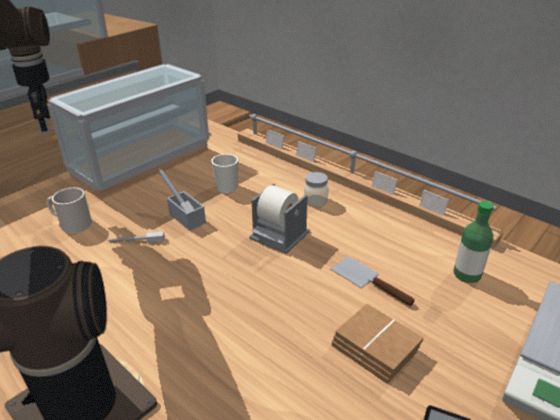

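View pics/top0.png

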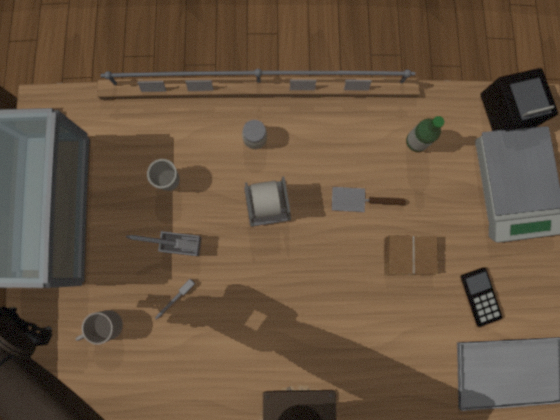

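Candidates for the spindle: A leans in the caddy (top grip ≈(182,243), tip ≈(131,238); side tip ≈(162,172)). B lies on the counter (top ≈(187,287) to (157,317); side ≈(110,240) to (163,237)). A fits the "leaning in caddy" description. I'll confirm this in an enlarged crop and by its size.

```bash
cat > h.py <<'E'
import numpy as np, cv2
from plant import monitor, eyes, ctrl
from scipy.spatial.transform import Rotation as Ro
P={n:eyes.camera_params(n) for n in("side","top")}
def ray(n,uv):
    p=P[n];K=p["K"]
    d=cv2.undistortPoints(np.array([[uv]],float),K,np.array([p["k1"],0,0,0.]))[0,0]
    R=p["R"]; return -R.T@p["t"], R.T@np.r_[d,1]
def plane(n,uv,z):
    o,d=ray(n,uv); return o+d*(z-o[2])/d[2]
def tri(us,ut):
    o1,d1=ray("side",us);o2,d2=ray("top",ut)
    s=np.linalg.lstsq(np.c_[d1,-d2],o2-o1,rcond=None)[0]
    a=o1+d1*s[0];b=o2+d2*s[1]; return (a+b)/2,np.linalg.norm(a-b)
def proj(n,X):
    p=P[n]; return cv2.projectPoints(np.array([X],float),cv2.Rodrigues(p["R"])[0],p["t"],p["K"],np.array([p["k1"],0,0,0.]))[0][0,0]
def inv_top_side(X): return proj("top",X),proj("side",X)
def crop(n,x0,y0,w,h,s,f=None):
    im=eyes.read_camera(n)[:,:,::-1]
    c=cv2.resize(im[y0:y0+h,x0:x0+w],None,fx=s,fy=s,interpolation=cv2.INTER_CUBIC)
    if f: cv2.imwrite("pics/"+f,c)
    return c
E
python3 - <<'E'
from h import *
a=crop("top",110,170,190,160,4)[:, :]  # 760x640
b=crop("side",95,150,220,110,3.4)
a=cv2.resize(a[:, :],(475,400)) if 0 else a
cv2.imwrite("pics/c_top.png",a[:600]); 
cv2.imwrite("pics/c_side.png",b)
E
```

```text
(no output)
```

View pics/c_top.png

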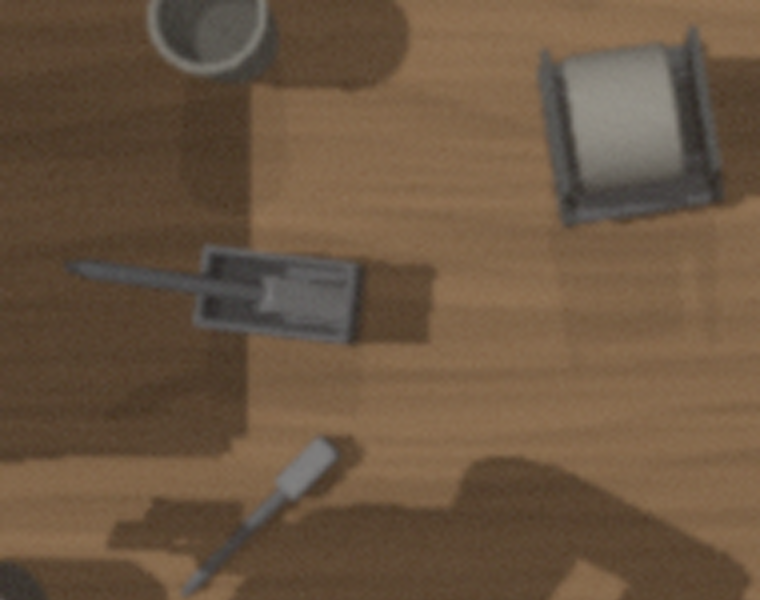

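View pics/c_side.png

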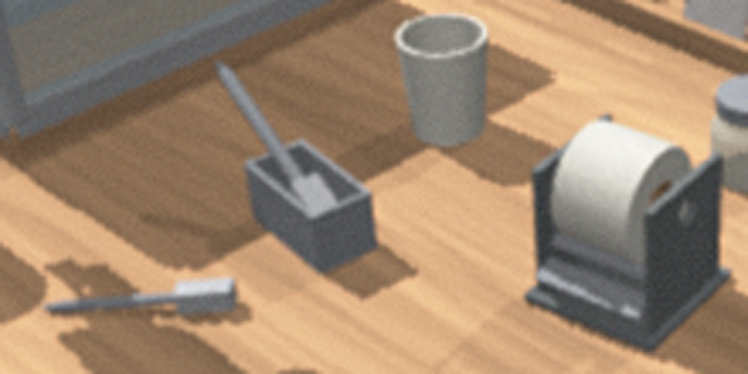

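Top crop: A has tip ≈(70,266), shoulder ≈(265,293), and caddy corners (205,246), (360,262), (352,343), (195,326). B on the counter is visibly shorter. Side crop: A tip ≈(220,65), right-cheek hole ≈(688,212), and base corners (528,297), (655,345), (730,270).

Run:
```python
from h import *
np.set_printoptions(precision=4,suppress=True)
T=lambda c:((np.array(c)+.5)/4-.5+[110,170])
S=lambda c:((np.array(c)+.5)/3.4-.5+[95,150])
tip,e=tri(S((220,65)),T((70,266))); print("tipA",tip,e)
sh,e=tri(S((303,183)),T((264,293))); print("shA",sh,e, np.linalg.norm(tip-sh), np.degrees(np.arcsin((tip-sh)[2]/np.linalg.norm(tip-sh))))
b=[plane("top",T(c),z) for c,z in(((187,592),.006),((282,490),.009),((325,445),.012))];print("B len",np.linalg.norm(b[0]-b[1]),np.linalg.norm(b[0]-b[2]),b[0],b[2])
c=[plane("top",T(c),.052) for c in((205,246),(360,262),(352,343),(195,326))]
print("caddy",np.mean(c,0),[np.linalg.norm(c[i]-c[i-1]) for i in range(4)],c[0]-c[1],c[3]-c[2])
print("cheektops",[plane("top",T(c),.112) for c in((543,52),(565,200),(695,30),(718,190))])
print("base side",[plane("side",S(c),.008) for c in((528,297),(655,345),(730,270))])
print("base top",[plane("top",T(c),.008) for c in((567,223),(720,198))])
# hole seen in side view: intersect with height .088
print("hole", plane("side",S((688,212)),.088))
# image-based cheeks: dark? cup, jar
print("cup rim",plane("top",T((208,18)),.09))
```

```text
tipA [0.4989 0.4279 0.0971] 0.002468670087474891
shA [0.4847 0.3152 0.0415] 0.0023016577134762693 0.1264061083132597 26.06254424703715
B len 0.09241457213039841 0.13380650234687053 [0.2901 0.3711 0.006 ] [0.3867 0.2786 0.012 ]
caddy [0.4842 0.3036 0.052 ] [np.float64(0.052074725736838745), np.float64(0.10160578601614423), np.float64(0.052419984934370764), np.float64(0.1025432824195383)] [0.0112 0.101  0.    ] [0.0116 0.1019 0.    ]
cheektops [array([0.6302, 0.129 , 0.112 ]), array([0.5372, 0.1158, 0.112 ]), array([0.6434, 0.034 , 0.112 ]), array([0.5426, 0.0211, 0.112 ])]
base side [array([0.5275, 0.1175, 0.008 ]), array([0.5474, 0.0121, 0.008 ]), array([0.6505, 0.0296, 0.008 ])]
base top [array([0.5329, 0.1179, 0.008 ]), array([0.5487, 0.0152, 0.008 ])]
hole [0.5977 0.0264 0.088 ]
cup rim [0.6584 0.3441 0.09  ]
```

A measures ≈126 mm of rod at 26°, so it is the spindle meant. B's rod is only ≈92 mm, which makes it the decoy. Next I work out the moves: clear the vitrine, then the pregrasp, then the grasp.

```bash
cat >> h.py <<'E'
def pose(yaw,pitch):
    "tool x along rod (yaw,pitch up), z perpendicular downward (deg)"
    y,p=np.radians([yaw,pitch]); r=np.array([np.cos(y),np.sin(y),0])
    x=r*np.cos(p)+np.array([0,0,np.sin(p)]); z=r*np.sin(p)-np.array([0,0,np.cos(p)])
    return Ro.from_matrix(np.c_[x,np.cross(z,x),z])
def row(p,R,s=None):
    s=s or monitor.get_state(); R0=Ro.from_quat(s["tcp_rot"]); p0=s["eef_pos"]
    return np.round(np.r_[R0.inv().apply(np.array(p)-p0)/.4,(R0.inv()*R).as_rotvec()/np.pi],4).tolist()
def fake(p,R): return {"eef_pos":np.array(p),"tcp_rot":R.as_quat()}
E
python3 - <<'E'
from h import *
R=pose(83,26.5); A=R.as_matrix(); u=A[:,0]; tip=np.array([.4989,.4279,.0971])
G=tip-.055*u; pre=G-.1*A[:,2]; w=np.array([.33,.40,.28])
print("G",G,"pre",pre); print(plane("top",(87,285),0),plane("side",(75,181),0),plane("side",(207,137),0))
print(row(w,R)); print(row(pre,R,fake(w,R))); print("tool x,y,z",A)
E
```

```text
G [0.49290142 0.3790455  0.07255912] pre [0.48746364 0.33475831 0.16205256]
[0.37590544 0.56272073 0.        ] [0.37856003 0.71556976 0.        ] [0.84026271 0.64585979 0.        ]
[-0.2945, -0.4241, -0.0759, -0.0911, 0.1282, 0.3847]
[-0.2335, 0.4106, 0.2131, 0.0, 0.0, 0.0]
tool x,y,z [[ 1.09065063e-01  9.92546152e-01  5.43778345e-02]
 [ 8.88263657e-01 -1.21869343e-01  4.42871922e-01]
 [ 4.46197813e-01 -2.77555756e-17 -8.94934362e-01]]
```

```bash
python3 -m handwheel '[[-0.2945,-0.4241,-0.0759,0,0,0,1],[-0.2945,-0.4241,-0.0759,0,0,0,1],[-0.2945,-0.4241,-0.0759,-0.0911,0.1282,0.3847,1],[-0.2945,-0.4241,-0.0759,-0.0911,0.1282,0.3847,1],[-0.2945,-0.4241,-0.0759,-0.0911,0.1282,0.3847,1],[-0.2945,-0.4241,-0.0759,-0.0911,0.1282,0.3847,1],[-0.2945,-0.4241,-0.0759,-0.0911,0.1282,0.3847,1],[-0.2945,-0.4241,-0.0759,-0.0911,0.1282,0.3847,1],[-0.2945,-0.4241,-0.0759,-0.0911,0.1282,0.3847,1],[-0.2945,-0.4241,-0.0759,-0.0911,0.1282,0.3847,1],[-0.2945,-0.4241,-0.0759,-0.0911,0.1282,0.3847,1]]' 100
python3 - <<'E'
from h import *
R=pose(83,26.5); print(row([.4875,.3348,.1620],R), monitor.get_state()["qpos"])
E
```

```text
time: 1.58
eef_pos: [0.3303, 0.4003, 0.2809]
tcp_rot: [0.728, 0.646, 0.172, -0.152]
contact_force: [0.9, 0.5, 0.5]
opening: 1.0
finger_force: 0.0
[-0.2366, 0.4092, 0.215, 0.0002, -0.0003, 0.0009] [ 0.52007652 -0.27463948  2.12865983  0.42786839  1.03846246  0.46625151]
```

```bash
python3 -m handwheel '[[-0.2366,0.4092,0.1,0,0,0,1],[-0.2366,0.4092,0.215,0,0,0,1],[-0.2366,0.4092,0.215,0,0,0,1],[-0.2366,0.4092,0.215,0,0,0,1],[-0.2366,0.4092,0.215,0,0,0,1],[-0.2366,0.4092,0.215,0,0,0,1]]' 100
python3 - <<'E'
from h import *
R=pose(83,26.5); print(row([.4929,.3790,.0726],R))
crop("side",95,110,200,140,4,"pre.png")
E
```

```text
time: 2.33
eef_pos: [0.4871, 0.3351, 0.1624]
tcp_rot: [0.728, 0.646, 0.173, -0.152]
contact_force: [-0.1, -0.9, 0.5]
opening: 0.999
finger_force: 0.0
[-0.0015, 0.0009, 0.2503, 0.0003, -0.0006, 0.0007]
```

View pics/pre.png

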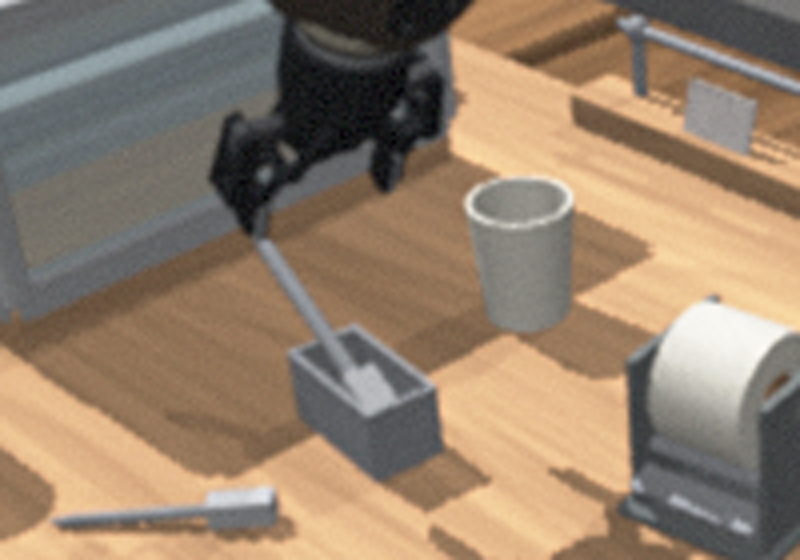

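The fingers (≈(255,215) and (390,170) in the crop) straddle the rod's line from above. The scene is undisturbed, so I descend and grip.

```bash
python3 -m handwheel '[[-0.0015,0.0009,0.08,0,0,0,1],[-0.0015,0.0009,0.16,0,0,0,1],[-0.0015,0.0009,0.22,0,0,0,0.6],[-0.0015,0.0009,0.25,0,0,0,0.2],[-0.0015,0.0009,0.25,0,0,0,-0.2],[-0.0015,0.0009,0.25,0,0,0,-0.5],[-0.0015,0.0009,0.25,0,0,0,-1],[-0.0015,0.0009,0.25,0,0,0,-1],[-0.0015,0.0009,0.25,0,0,0,-1],[-0.0015,0.0009,0.25,0,0,0,-1]]' 100
python3 - <<'E'
from h import *
R=pose(83,26.5); A=R.as_matrix(); u=A[:,0]
print(row([.4929,.3790,.0726]+.09*u,R), row([.4929,.3790,.2226],R))
E
```

```text
time: 3.62
eef_pos: [0.4937, 0.3787, 0.0729]
tcp_rot: [0.729, 0.645, 0.173, -0.152]
contact_force: [-0.4, 0.2, 4.4]
opening: 0.104
finger_force: 100.3
[0.225, -0.0019, 0.0014, 0.0007, -0.0009, 0.0002] [0.1683, -0.0012, -0.3343, 0.0007, -0.0009, 0.0002]
```

Run:
```python
from h import *
R=pose(83,26.5)
print(row([.4960,.409,.2226],R))
```

```text
[0.2357, -0.0027, -0.3005, 0.0007, -0.0009, 0.0002]
```

```bash
python3 -m handwheel '[[0.03,0,-0.0375,0,0,0,-1],[0.06,0,-0.075,0,0,0,-1],[0.09,0,-0.113,0,0,0,-1],[0.12,0,-0.15,0,0,0,-1],[0.15,0,-0.188,0,0,0,-1],[0.18,0,-0.225,0,0,0,-1],[0.21,0,-0.263,0,0,0,-1],[0.236,-0.003,-0.3,0,0,0,-1],[0.236,-0.003,-0.3,0,0,0,-1]]' 110
python3 - <<'E'
from h import *
R=pose(99,6); print(row([.43,.055,.19],R),monitor.get_state()["qpos"])
c=np.vstack([cv2.resize(eyes.read_camera("side")[100:250,90:310,::-1],None,fx=2.2,fy=2),cv2.resize(eyes.read_camera("top")[170:320,80:300,::-1],None,fx=2.2,fy=2)]); cv2.imwrite("pics/lift.png",c)
E
```

```text
time: 4.75
eef_pos: [0.4963, 0.4096, 0.224]
tcp_rot: [0.728, 0.645, 0.174, -0.151]
contact_force: [0.1, 0.2, -1.0]
opening: 0.106
finger_force: 107.0
[-0.8422, -0.057, -0.3287, 0.0265, -0.114, -0.0853] [0.38916978 0.10897734 1.87925627 0.4927522  0.96891937 0.26473714]
```

View pics/lift.png

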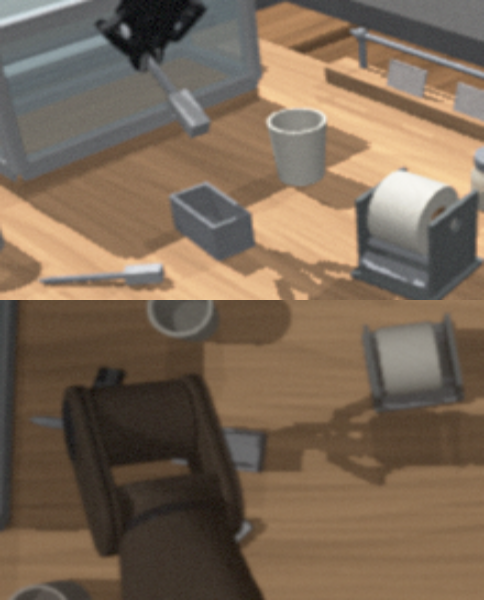

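The spindle is out of the caddy with the grip hanging from the gripper, and the caddy is still standing. I carry it to the clear counter while levelling it.

```bash
python3 -m handwheel '[[-0.12,-0.008,-0.047,0,0,0,-1],[-0.24,-0.016,-0.094,0.005,-0.02,-0.015,-1],[-0.36,-0.024,-0.14,0.01,-0.04,-0.03,-1],[-0.48,-0.032,-0.187,0.015,-0.06,-0.045,-1],[-0.6,-0.04,-0.234,0.02,-0.08,-0.06,-1],[-0.72,-0.048,-0.28,0.0265,-0.114,-0.0853,-1],[-0.8422,-0.057,-0.3287,0.0265,-0.114,-0.0853,-1],[-0.8422,-0.057,-0.3287,0.0265,-0.114,-0.0853,-1],[-0.8422,-0.057,-0.3287,0.0265,-0.114,-0.0853,-1],[-0.8422,-0.057,-0.3287,0.0265,-0.114,-0.0853,-1]]'
python3 - <<'E'
from h import *
c=np.vstack([cv2.resize(eyes.read_camera("side")[150:300,130:350,::-1],None,fx=2.2,fy=2),cv2.resize(eyes.read_camera("top")[190:340,180:400,::-1],None,fx=2.2,fy=2)]); cv2.imwrite("pics/carry.png",c)
print(monitor.get_state()["qpos"])
for z in (.045,.03,.024): print(row([.43,.055,z],pose(99,6)))
E
```

```text
time: 6.1
eef_pos: [0.4288, 0.0552, 0.188]
tcp_rot: [0.648, 0.76, 0.032, -0.041]
contact_force: [0.4, 0.0, -1.1]
opening: 0.101
finger_force: 107.4
[-0.16103445 -0.20230197  2.20241559  0.10543018  1.18033952 -0.36160844]
[-0.0382, 0.0041, 0.3559, -0.0014, 0.0002, 0.0004]
[-0.0421, 0.0043, 0.3932, -0.0014, 0.0002, 0.0004]
[-0.0437, 0.0043, 0.4081, -0.0014, 0.0002, 0.0004]
```

View pics/carry.png

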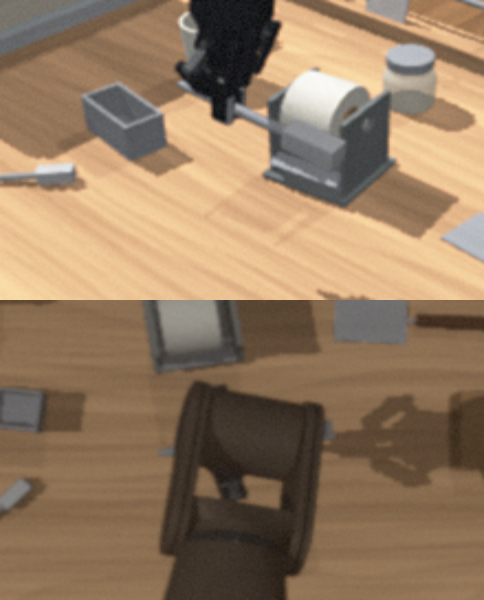

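The spindle is nearly level, grip end towards −y. I lower it slowly.

```bash
python3 -m handwheel '[[-0.012,0.002,0.1,0,0,0,-1],[-0.024,0.004,0.2,0,0,0,-1],[-0.034,0.004,0.3,0,0,0,-1],[-0.039,0.004,0.36,0,0,0,-1],[-0.041,0.004,0.38,0,0,0,-1],[-0.0415,0.004,0.388,0,0,0,-1],[-0.0415,0.004,0.388,0,0,0,-1]]'; python3 -m handwheel '[[0,0,0.003,0,0,0,-1],[0,0,0.006,0,0,0,-1],[0,0,0.009,0,0,0,-1],[0,0,0.012,0,0,0,-1],[0,0,0.012,0,0,0,-1]]'
```

```text
time: 7.08
eef_pos: [0.4308, 0.0541, 0.0331]
tcp_rot: [0.649, 0.759, 0.033, -0.04]
contact_force: [-0.2, 0.4, -1.6]
opening: 0.1
finger_force: 107.3
time: 7.7
eef_pos: [0.43, 0.0545, 0.0275]
tcp_rot: [0.649, 0.759, 0.032, -0.041]
contact_force: [0.4, 0.5, -2.0]
opening: 0.101
finger_force: 107.5
```

```bash
python3 -m handwheel '[[0,0,0.003,0,0,0,-1],[0,0,0.006,0,-0.005,0,-1],[0,0,0.009,0,-0.01,0,-1],[0,0,0.009,0,-0.01,0,-1]]' 60
```

```text
time: 8.2
eef_pos: [0.4296, 0.0551, 0.0236]
tcp_rot: [0.649, 0.76, 0.022, -0.029]
contact_force: [0.4, -1.0, 0.1]
opening: 0.103
finger_force: 107.5
```

The force rose from −2 to 0 N, so the grip is on the counter. I open slowly and then back off.

```bash
python3 -m handwheel '[[0,0,0,0,0,0,-0.75],[0,0,0,0,0,0,-0.7],[0,0,0,0,0,0,-0.6],[0,0,0,0,0,0,-0.3],[0,0,0,0,0,0,0.2],[0,0,0,0,0,0,1],[0,0,0,0,0,0,1],[0,0,-0.1,0,0,0,1],[0,0,-0.25,0,0,0,1],[0,0,-0.4,0,0,0,1],[0,0,-0.4,0,0,0,1]]' 20
python3 - <<'E'
from h import *
print(row([.46,.30,.30],pose(99,0)))
E
```

```text
time: 9.57
eef_pos: [0.4358, 0.0429, 0.1893]
tcp_rot: [0.649, 0.76, 0.025, -0.023]
contact_force: [-0.7, -0.0, -0.6]
opening: 1.0
finger_force: 0.0
[0.6429, 0.1622, -0.232, 0.0026, -0.0217, -0.0]
```

```bash
python3 -m handwheel '[[0.6429,0.1622,-0.232,0,-0.0217,0,1],[0.6429,0.1622,-0.232,0,-0.0217,0,1],[0.6429,0.1622,-0.232,0,-0.0217,0,1],[0.6429,0.1622,-0.232,0,-0.0217,0,1],[0.6429,0.1622,-0.232,0,-0.0217,0,1],[0.6429,0.1622,-0.232,0,-0.0217,0,1]]'
python3 - <<'E'
from h import *
crop("top",210,160,150,120,5,"laid_top.png"); crop("side",210,170,150,120,5,"laid_side.png")
E
```

```text
time: 10.32
eef_pos: [0.4575, 0.3021, 0.2937]
tcp_rot: [0.648, 0.761, -0.0, -0.003]
contact_force: [0.2, -0.1, -0.2]
opening: 0.997
finger_force: 0.0
```

View pics/laid_top.png

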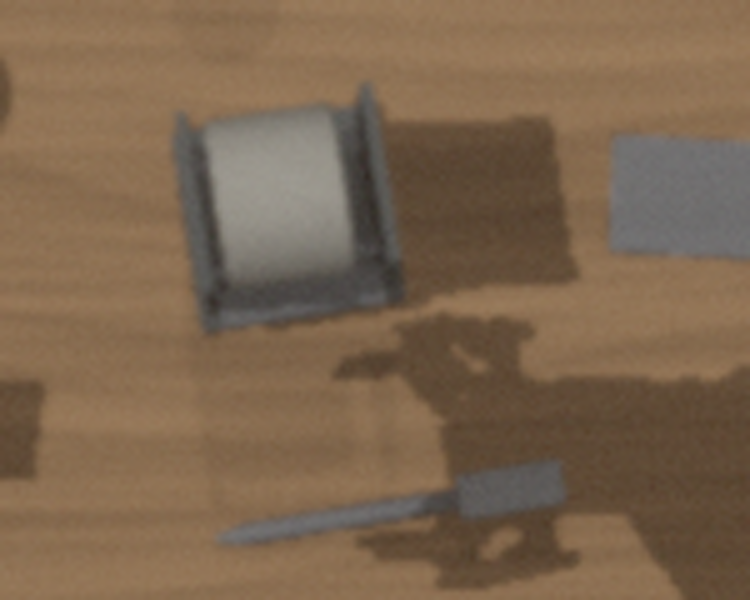

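View pics/laid_side.png

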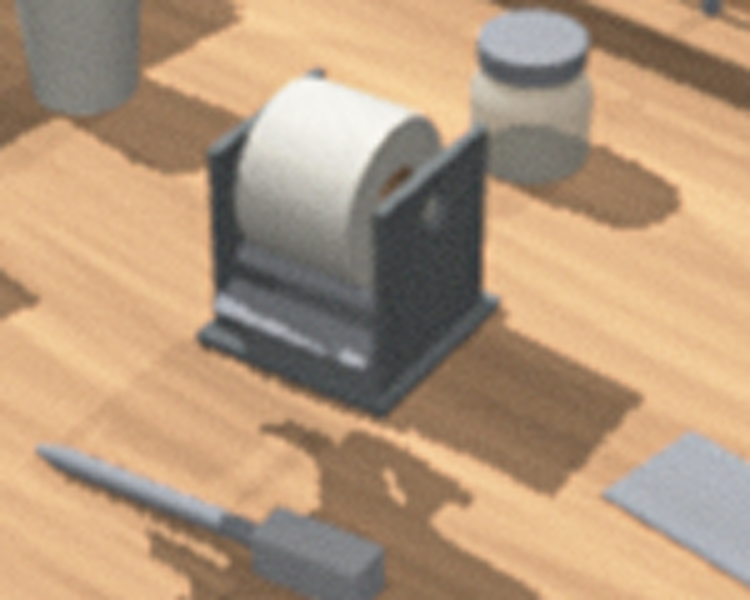

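The spindle lies flat. Top crop: tip ≈(220,540), grip corners (458,480), (562,461), (567,497), (463,518). Side crop: right-cheek hole ≈(434,210), base corners (200,335), (383,412), (497,298). The roll and bystanders are unmoved.

Run:
```python
from h import *
np.set_printoptions(precision=4,suppress=True)
T=lambda c:((np.array(c)+.5)/5-.5+[210,160])
S=lambda c:((np.array(c)+.5)/5-.5+[210,170])
g=[plane("top",T(c),.024) for c in((458,480),(562,461),(567,497),(463,518))]
gc=np.mean(g,0); tip=plane("top",T((220,540)),.0065)
print("grip",gc,np.linalg.norm(g[0]-g[1]),np.linalg.norm(g[1]-g[2]),"tip",tip, np.linalg.norm((tip-gc)[:2]))
d=tip-gc; print("spindle yaw",np.degrees(np.arctan2(d[1],d[0])),[np.degrees(np.arctan2(*(a-b)[1::-1])) for a,b in((g[0],g[1]),(g[3],g[2]))])
print("tip tri",tri(S((40,452)),T((220,540))))
im=cv2.imread("pics/laid_side.png"); gr=cv2.cvtColor(im,cv2.COLOR_BGR2GRAY)
roi=gr[180:250,400:470]; m=(roi>85).astype(np.uint8)
n,l,st,ce=cv2.connectedComponentsWithStats(m); print([(st[i].tolist(),ce[i]+[400,180]) for i in range(1,n) if st[i][4]>60], np.median(roi),roi.max())
ys,xs=np.nonzero(m)
for c in ((434,210),): print("hole",plane("side",S(c),.088))
b=[plane("side",S(c),.008) for c in((200,335),(383,412),(497,298))]
bt=[plane("top",T(c),.008) for c in((203,330),(401,300))]
ct=[plane("side",S(c),.112) for c in((378,213),(485,128))]
print("base",b,bt); print("cheek top R side",ct)
for a,c in((b[0],b[1]),(bt[0],bt[1])): print("y-yaw",np.degrees(np.arctan2(-(a-c)[0],(a-c)[1])),np.linalg.norm(a-c))
for a,c in((b[2],b[1]),(ct[1],ct[0])): print("x-yaw",np.degrees(np.arctan2((a-c)[1],(a-c)[0])),np.linalg.norm(a-c))
# line fits top: cheek outer edges
```

```text
grip [ 0.4451 -0.0419  0.024 ] 0.055946028529983934 0.019124900833907842 tip [0.4203 0.1128 0.0065] 0.15660970435894248
spindle yaw 99.09399364252344 [np.float64(99.58189043571126), np.float64(100.58978747713817)]
tip tri (array([0.4193, 0.1137, 0.0038]), np.float64(0.002676843704753318))
[([0, 0, 27, 23, 341], array([409.1789, 187.6686])), ([23, 18, 19, 28, 335], array([431.7761, 211.3463]))] 66.0 142
hole [0.5981 0.0286 0.088 ]
base [array([0.5281, 0.1192, 0.008 ]), array([0.5432, 0.0118, 0.008 ]), array([0.6495, 0.0299, 0.008 ])] [array([0.5323, 0.1211, 0.008 ]), array([0.5475, 0.0148, 0.008 ])]
cheek top R side [array([0.5523, 0.023 , 0.112 ]), array([0.6401, 0.0331, 0.112 ])]
y-yaw 8.028291352343226 0.10848723171384929
y-yaw 8.107842381858903 0.10738951221516482
x-yaw 9.6307037491169 0.10775622552808371
x-yaw 6.574696431700026 0.08840042558533953
```

Run:
```python
from h import *
R=pose(99.1,-2.8); a=[.4455,-.042,.14]; print(row(a,R)); print(row([.4455,-.042,.0205],R,fake(a,R)))
```

```text
[-0.8409, -0.1597, 0.3795, -0.0023, -0.0165, -0.0004]
[0.0146, 0.0, 0.2984, 0.0, 0.0, 0.0]
```

```bash
python3 -m handwheel '[[-0.14,-0.027,0.06,0,0,0,1],[-0.28,-0.053,0.12,0,0,0,1],[-0.42,-0.08,0.18,0,0,0,1],[-0.56,-0.106,0.25,-0.002,-0.0165,0,1],[-0.7,-0.133,0.31,-0.002,-0.0165,0,1],[-0.8409,-0.1597,0.3795,-0.002,-0.0165,0,1],[-0.8409,-0.1597,0.3795,-0.002,-0.0165,0,1],[-0.8409,-0.1597,0.3795,-0.002,-0.0165,0,1],[-0.8409,-0.1597,0.3795,-0.002,-0.0165,0,1]]'
python3 - <<'E'
from h import *
R=pose(99.1,-2.8); print(row([.4455,-.042,.0205],R))
E
```

```text
time: 11.55
eef_pos: [0.4466, -0.0405, 0.1417]
tcp_rot: [0.649, 0.761, -0.014, 0.019]
contact_force: [-0.0, 0.5, 0.4]
opening: 1.002
finger_force: 0.0
[0.0113, -0.0041, 0.3029, 0.0009, -0.0003, -0.0002]
```

```bash
python3 -m handwheel '[[0.0113,-0.0041,0.1,0,0,0,1],[0.0113,-0.0041,0.2,0,0,0,1],[0.0113,-0.0041,0.27,0,0,0,0.6],[0.0113,-0.0041,0.296,0,0,0,0.3],[0.0113,-0.0041,0.301,0,0,0,0],[0.0113,-0.0041,0.302,0,0,0,-0.2],[0.0113,-0.0041,0.302,0,0,0,-0.6],[0.0113,-0.0041,0.302,0,0,0,-1],[0.0113,-0.0041,0.302,0,0,0,-1],[0.0113,-0.0041,0.302,0,0,0,-1],[0.0113,-0.0041,0.302,0,0,0,-1]]' 90
```

```text
time: 12.92
eef_pos: [0.4464, -0.0428, 0.0218]
tcp_rot: [0.649, 0.76, -0.014, 0.02]
contact_force: [-0.6, 1.7, 5.6]
opening: 0.264
finger_force: 88.8
```

Grip held. I lift and go to the pre-insert pose outside the right cheek.

Run:
```python
from h import *
R=pose(98.1,0); a=[.4464,-.0428,.18]; b=[.6256,-.17,.18]; c=[.6256,-.17,.0965]
print(row(a,R)); print(row(b,R)); print(row(c,R))
```

```text
[-0.0191, 0.0017, -0.3951, 0.0015, 0.0153, 0.0048]
[-0.4025, 0.3946, -0.3749, 0.0015, 0.0153, 0.0048]
[-0.3925, 0.3937, -0.1664, 0.0015, 0.0153, 0.0048]
```

```bash
python3 -m handwheel '[[-0.004,0,-0.08,0,0,0,-1],[-0.01,0,-0.18,0,0,0,-1],[-0.015,0,-0.28,0.0015,0.0153,0.0048,-1],[-0.0191,0.0017,-0.395,0.0015,0.0153,0.0048,-1],[-0.1,0.085,-0.39,0.0015,0.0153,0.0048,-1],[-0.2,0.19,-0.385,0.0015,0.0153,0.0048,-1],[-0.3,0.29,-0.38,0.0015,0.0153,0.0048,-1],[-0.4025,0.3946,-0.375,0.0015,0.0153,0.0048,-1],[-0.4025,0.3946,-0.375,0.0015,0.0153,0.0048,-1],[-0.4,0.3946,-0.27,0.0015,0.0153,0.0048,-1],[-0.3925,0.3937,-0.1664,0.0015,0.0153,0.0048,-1],[-0.3925,0.3937,-0.1664,0.0015,0.0153,0.0048,-1]]' 90
python3 - <<'E'
from h import *
s=monitor.get_state(); A=Ro.from_quat(s["tcp_rot"]).as_matrix(); print(s["eef_pos"],A[:,0])
t=s["eef_pos"]+A[:,0]*.158+A[:,2]*.0085; print("tip pred",t,proj("side",t),proj("top",t))
a=crop("side",240,170,100,75,5); b=crop("top",235,160,160,75,5)
cv2.imwrite("pics/ins1.png",np.vstack([np.pad(a,((0,0),(0,300),(0,0))),b])[:, :800][:750]) if 0 else cv2.imwrite("pics/ins1.png",np.vstack([np.pad(cv2.resize(a,None,fx=.8,fy=.8),((0,0),(0,240),(0,0))),cv2.resize(b,None,fx=.8,fy=.8)]))
E
```

```text
time: 14.42
eef_pos: [0.6206, -0.1676, 0.09]
tcp_rot: [0.655, 0.756, -0.002, -0.006]
contact_force: [0.0, 0.2, -1.2]
opening: 0.259
finger_force: 88.7
[ 0.62056849 -0.16764878  0.08998801] [-0.14178742  0.98987793  0.00616471]
tip pred [ 0.59806312 -0.01120989  0.08246274] [309.37144194 219.98930502] [300.96868412 196.66929175]
```

View pics/ins1.png

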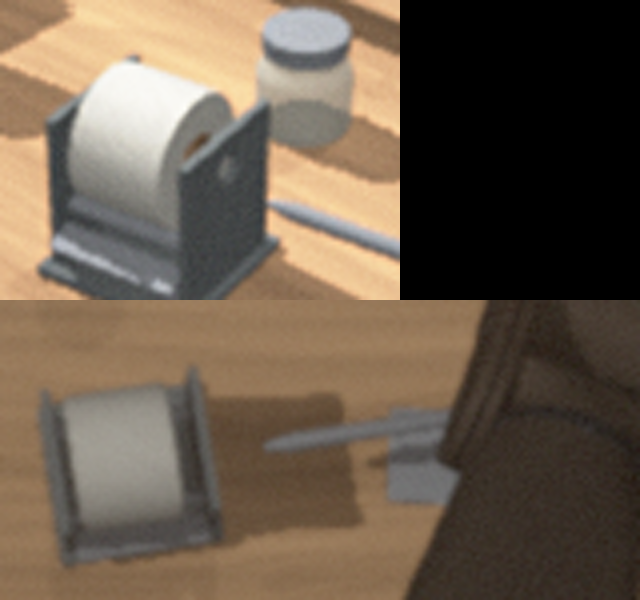

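Composite ×4: the tip is at side ≈(306.6,221.1) and top ≈(300.9,195.9), with the hole visible in the side crop at (229,165). I re-predict with the settled state and correct for camera bias.

Run:
```python
from h import *
np.set_printoptions(precision=4,suppress=True)
s=monitor.get_state(); A=Ro.from_quat(s["tcp_rot"]).as_matrix(); print(s["eef_pos"],A[:,0],s["contact_force"])
t=s["eef_pos"]+A[:,0]*.158+A[:,2]*.0085; print("tip pred",t,proj("side",t),proj("top",t))
us=np.array([306.6,221.1]);ut=np.array([300.9,195.9])
print("tri",tri(us,ut))
ds=us-proj("side",t); dt=ut-proj("top",t); print(ds,dt)
# hole: visible overlap centre is ~(-3.3,0,+3)mm from the hole centre on the outer face
h=plane("side",np.array([295.96,211.86])-ds,.091)+[.0033,.0005,-.003]; print("hole via side corr",h)
T=lambda c:((np.array(c)+.5)/5-.5+[210,160])
e=[plane("top",T(c)-dt,.008) for c in((203,330),(401,300))]; m=(e[0]+e[1])/2
y=np.radians(8); C=m+.055*np.array([np.cos(y),np.sin(y),0]); print("C top",C,"hole",C+.05*np.array([np.sin(y),-np.cos(y),0]))
```

```text
[ 0.6245 -0.1694  0.0956] [-0.1418  0.9899  0.0003] [ 0.6886  0.3668 -1.6039]
tip pred [ 0.6021 -0.013   0.0871] [311.1325 217.8927] [301.7715 194.8227]
tri (array([ 0.5977, -0.0085,  0.079 ]), np.float64(0.008050485000760228))
[-4.5325  3.2073] [-0.8715  1.0773]
hole via side corr [0.6138 0.0271 0.088 ]
C top [0.5972 0.0732 0.008 ] hole [0.6042 0.0237 0.008 ]
```

Ten pictures are used, so from here I measure by code: rod centreline masks in both views against the predicted axis.

```bash
cat >> h.py <<'E'
def tcp():
    s=monitor.get_state(); return s["eef_pos"],Ro.from_quat(s["tcp_rot"]).as_matrix(),s
def rodline(n,c0,c1,off=.0085):
    "measured centre rows per column minus predicted axis rows"
    im=eyes.read_camera(n).astype(float); p,A,s=tcp()
    sat=im[:,:,0]-im[:,:,2]                      # wood: red >> blue; steel ~ 0
    ax=np.array([proj(n,p+A[:,0]*(.028+x)+A[:,2]*off) for x in np.linspace(.02,.13,60)])
    o=np.argsort(ax[:,0]); out=[]
    for c in range(c0,c1):
        r=np.interp(c,ax[o,0],ax[o,1]); rr=np.arange(int(r)-9,int(r)+11)
        v=sat[rr,c]; hi=np.percentile(v,80); lo=v.min(); w=np.clip((hi-v)/(hi-lo+1e-6)-.35,0,None)
        out.append((c,r,(w*rr).sum()/w.sum()-r,hi,lo,(w>0).sum()))
    return np.array(out),ax
E
python3 - <<'E'
from h import *
np.set_printoptions(precision=2,suppress=True,linewidth=150)
for n,a,b in(("side",318,346),("top",304,326)):
    o,ax=rodline(n,a,b); print(n,"tip px",ax[-1],"med",np.median(o[:,2])); print(o[::3])
print(tcp()[0],monitor.get_state()["time"])
im=eyes.read_camera("side").astype(float); print((im[:,:,0]-im[:,:,2])[208:232:1,300:324:2].astype(int))
E
```

```text
side tip px [311.62 217.35] med 1.5385590727853469
[[318.   219.7    1.59  89.2  -13.     5.  ]
 [321.   220.8    1.53  89.   -13.     6.  ]
 [324.   221.9    1.68  88.   -14.     5.  ]
 [327.   223.01   1.73  89.   -15.     5.  ]
 [330.   224.11   1.65  88.2  -14.     5.  ]
 [333.   225.21   1.6   88.   -11.     5.  ]
 [336.   226.32   1.49  88.2  -14.     5.  ]
 [339.   227.42   1.5   89.   -14.     5.  ]
 [342.   228.52   1.47  89.2  -13.     5.  ]
 [345.   229.63   1.39  88.2  -12.     5.  ]]
top tip px [302.11 194.09] med 0.4891092794283196
[[304.   193.81   0.59  44.     3.     4.  ]
 [307.   193.36   0.5   42.2    4.     5.  ]
 [310.   192.91   0.6   43.2    1.     6.  ]
 [313.   192.46   0.54  43.2    2.     5.  ]
 [316.   192.     0.45  43.     1.     6.  ]
 [319.   191.55   0.39  46.     0.     6.  ]
 [322.   191.1    0.49  57.     2.     6.  ]
 [325.   190.65   0.42  59.     0.     5.  ]]
[ 0.63 -0.17  0.1 ] 14.625
[[ -3  -4  -6  22  90  88  92  78  60  56  59  65]
 [ -4  -3  -5  30  94  88  90  93  75  62  63  61]
 [ -4  -6  -4  31  92  88  90  90  93  84  66  64]
 [ -4  
[... 364 characters left out ...]
 42  89  13 -12  -1   3  34  68  86]
 [ -1  -7  -5  54  93  67  -1 -16 -13  -7  10  57]
 [  0  -3 -10  58  89  92  52  -7 -11 -12 -14   7]
 [ -3  -2  -6  57  86  89  95  32  -4 -10 -13 -10]
 [ -4  -3  -5  53  88  87  87  86  37   6  -9 -11]
 [ -4  -1  -7  52  90  88  88  89  90  58   8  -7]
 [ -3  -2  -7  52  89  89  87  87  90  95  66  32]
 [ -3  -2  -8  55  90  89  87  89  84  87  91  82]
 [ -3  -4  -7  55  92  90  89  87  89  88  89  90]
 [ -3  -1  -7  50  89  87  90  87  88  87  85  86]
 [ -5  -5  -4  17  67  87  92  88  88  85  86  86]
 [ -2  -3  -5  -7   9  82  88  88  90  89  90  84]
 [ -7  -4  -3  -5  -9  85  86  88  88  88  88  86]
 [ -1  -5  -1  -6  -1  80  89  88  88  85  90  88]]
```

Run:
```python
from h import *
np.set_printoptions(precision=4,suppress=True,linewidth=150)
p,A,s=tcp(); print(p,A[:,0],s["contact_force"])
# fresh hole blob in side view (brightness, raw resolution upsampled)
im=np.mean([cv2.cvtColor(eyes.read_camera("side"),cv2.COLOR_RGB2GRAY).astype(float) for _ in range(6)],0)
sub=im[204:221,288:305]; print(sub.astype(int))
w=np.clip(im[206:218,292:301]-72,0,None); yy,xx=np.mgrid[206:218,292:301]; hp=np.array([(w*xx).sum(),(w*yy).sum()])/w.sum(); print("blob",hp)
h=np.array([.600,.0255,.088]); off=np.array([-.0033,-.0005,.003])
hc=hp-(proj("side",h+off)-proj("side",h)); print("hole centre px",hc)
o,ax=rodline("side",318,346); m=np.polyfit(o[:,0],o[:,1]+o[:,2],1)
d=np.polyval(m,hc[0])-hc[1]; print("rod line row - hole row",d)
J=np.array([(proj("side",h+e)-proj("side",h))/.001 for e in .001*np.eye(3)]); print("px/m x,y,z",J)
k=J[:,1]-m[0]*J[:,0]; print("row shift of line per mm x,y,z",k*.001)
o,ax=rodline("top",304,326); mt=np.polyfit(o[:,0],o[:,1]+o[:,2],1)
# top-view: dispenser front base edge and right cheek
T=lambda c:((np.array(c)+.5)/5-.5+[210,160])
top=np.mean([eyes.read_camera("top").astype(float) for _ in range(4)],0); sat=top[:,:,0]-top[:,:,2]
print("top sat col profiles"); 
for c in (255,262,270,278,284,288): print(c,sat[214:230,c].astype(int))
for r in (182,190,200,210): print(r,sat[r,280:296].astype(int), top[r,280:296].mean(1).astype(int))
np.save("mt.npy",mt); print(mt)
for c in range(280,293): print(c,sat[172:226:1,c].astype(int)) if c in(282,284,286,288) else 0
```

```text
[ 0.6262 -0.1703  0.0978] [-0.1417  0.9899 -0.0022] [ 0.2775 -0.5882 -0.9876]
[[114  91  76  77 107 139 149 138 113  83  66  68  67  68  68  67  69]
 [ 95  74  70  90 126 148 140 110  76  66  67  67  71  68  70  70  66]
 [ 84  81 101 127 146 139 110  79  64  65  67  69  69  69  69  68  68]
 [ 93 111 137 146 138 109  79  65  66  67  68  67  69  70  70  67  65]
 [120 139 145 132 102  75  65  67  73  71  63  67  68  67  69  68  66]
 [144 140 121  92  67  65  66  75  90  85  73  74  69  69  66  69  66]
 [139 109  82  66  62  67  70  87 108  96  81  77  70  68  68  68  66]
 [111  79  65  64  65  68  74  95 112  95  83  79  69  67  68  68  65]
 [ 78  64  63  66  66  68  80 108 109  94  88  78  68  66  67  68  64]
 [ 65  65  64  67  67  68  82 108 100  93  87  75  70  67  70  66  63]
 [ 66  66  67  68  67  69  78  93  93  89  83  70  69  68  69  68  65]
 [ 66  66  68  68  67  68  72  78  82  81  75  68  66  68  69  67  64]
 [ 67  66  67  66  69  68  68  72  73  73  68  68  68  69  67  66  65]
 [ 66  67  67  68  68  69  67  69  70  67  67  68  68  69  67  69  64]
 [ 67  66  67  65  68  68  6
[... 1198 characters left out ...]
 79]
[ -0.1534 241.344 ]
282 [59 59 58 55 42 28 19 15 11  8  6  7  7  9  9  8  9  8 11 12 10 11 11  8 10  9  9  7  8  8 10  9  9 10  9  9  6  5  6  8  7  7  6  5  6  5  5  3  5
 18 40 53 57 57]
284 [59 59 60 57 47 36 29 25 16 10  8  7  8  6  5  4  5  5  5  5  7  7  8  8  8 10  9  9 10 10 10  9  9 10  9  8  7  6  6  7  9  8  4  5  4  6  6  3  9
 25 42 53 57 56]
286 [59 60 60 59 59 59 60 58 55 49 44 40 36 34 30 28 24 20 17 14  9  9  9  7  6  5  5  4  4  5  6  5  6  5  7  9  9  9  7  8 10 10  7  7  7  6  3  3 13
 35 49 54 58 57]
288 [59 60 58 59 59 60 60 60 60 60 60 59 51 46 44 43 41 39 37 36 37 36 34 32 30 29 26 24 23 19 18 14  9  8  8  7  6  5  4  4  6  7  9  9 11  8  8 10 22
 41 53 57 58 58]
```

Run:
```python
from h import *
np.set_printoptions(precision=4,suppress=True,linewidth=150)
y=np.radians(8.2); ux=np.array([np.cos(y),np.sin(y),0]); uy=np.array([-np.sin(y),np.cos(y),0])
b=np.array([0,-.5])
pts=[(255,225.5),(262,224.4),(270,223.5),(278,222.2),(284,221.3)]
f=np.array([plane("top",np.add(q,b),.008) for q in pts]); print("front edge x' ",f@ux, np.polyfit(f[:,1],f[:,0],1))
k=plane("top",np.add((283,176.6),b),.112); print("cheek back corner x'",k@ux,k)
print("hole x' from base",(f@ux).mean()+.055,"from cheek",k@ux-.046)
# cheek outer face y' : right edges at z=.112 from rows 190,200
for q in((286.7,190),(288.2,200)): print("cheek y'",plane("top",np.add(q,b),.112)@uy)
p,A,s=tcp(); off=p+A[:,2]*.0085; print("rod x'",off@ux,(off+.158*A[:,0])@ux,"tip y'",(off+.158*A[:,0])@uy, off, np.degrees(np.arctan2(-A[0,0],A[1,0])))
im=np.mean([cv2.cvtColor(eyes.read_camera("side"),cv2.COLOR_RGB2GRAY).astype(float) for _ in range(4)],0)
m=((im>74).astype(np.uint8))[208:219,293:302]; yy,xx=np.mgrid[208:219,293:302]; m[:2,:2]=0
hp=np.array([xx[m>0].mean(),yy[m>0].mean()]); print(m,hp)
o,ax=rodline("side",318,346); c=np.polyfit(o[:,0],o[:,1]+o[:,2],1); print("d rows",np.polyval(c,hp[0])-hp[1])
```

```text
front edge x'  [0.5438 0.5439 0.543  0.5432 0.5431] [-0.134   0.5483]
cheek back corner x' 0.6443633693672081 [0.646  0.0349 0.112 ]
hole x' from base 0.5983938076413554 from cheek 0.598363369367208
cheek y' -0.061403002225686704
cheek y' -0.06114736743832587
rod x' 0.5940581669152813 0.5942541215728332 tip y' -0.09907651212527588 [ 0.6247 -0.1697  0.0861] 8.128940634667082
[[0 0 0 1 0 0 0 0 0]
 [0 0 1 1 1 1 0 0 0]
 [0 0 1 1 1 1 1 0 0]
 [0 0 1 1 1 1 1 0 0]
 [0 1 1 1 1 1 0 0 0]
 [0 1 1 1 1 1 1 0 0]
 [0 1 1 1 1 1 0 0 0]
 [0 0 1 1 1 0 0 0 0]
 [0 0 0 1 0 0 0 0 0]
 [0 0 0 0 0 0 0 0 0]
 [0 0 0 0 0 0 0 0 0]] [296.4286 211.9429]
d rows 1.9832395774580789
```

State readings are noisy by about 1–2 mm, so I average them and compare rod and hole directly within each camera.

```bash
cat >> h.py <<'E'
def avg(n=12):
    L=[]
    for _ in range(n): eyes.read_camera("side"); s=monitor.get_state(); L.append(np.r_[s["eef_pos"],Ro.from_quat(s["tcp_rot"]).as_matrix().ravel(),s["contact_force"]])
    L=np.array(L); M=L.mean(0); return M[:3],Ro.from_matrix(M[3:12].reshape(3,3)).as_matrix(),M[12:],L.std(0)[:3]
E
python3 - <<'E'
from h import *
np.set_printoptions(precision=4,suppress=True,linewidth=150)
y=np.radians(8.2); ux=np.array([np.cos(y),np.sin(y),0]); uy=np.array([-np.sin(y),np.cos(y),0])
p,A,f,sd=avg(); print(p,sd,A[:,0],A[:,2],f)
o,_=rodline("top",304,326); r=np.array([plane("top",(c,a+b),p[2]-.0085)@ux for c,a,b in o[:,:3]]); print("rod x' raw top",r.mean(),r[[0,-1]])
t=plane("top",np.add((283,176.6),0),.112)@ux-.046; f=np.mean([plane("top",q,.008)@ux for q in((255,225.5),(262,224.4),(270,223.5),(278,222.2),(284,221.3))])+.055
print("hole x' raw",t,f); print("rod x' state",p@ux,(p+.158*A[:,0])@ux)
o,_=rodline("side",318,346); c=np.polyfit(o[:,0],o[:,1]+o[:,2],1); print("d rows",np.polyval(c,296.5)-212.0)
E
```

```text
[ 0.6247 -0.1698  0.0948] [0. 0. 0.] [-0.1414  0.9899  0.0005] [-0.0022  0.0002 -1.    ] [ 0.2307 -0.1492 -1.1188]
rod x' raw top 0.5935827928219268 [0.5936 0.5936]
hole x' raw 0.597105375636103 0.5970629807604034
rod x' state 0.594122395358643 0.5943136396107646
d rows 1.9006555736251016
```

```bash
python3 -m handwheel '[[0.0,0.009,-0.0055,0,0,0,-1],[0.03,0.009,-0.0055,0,0,0,-1],[0.06,0.009,-0.0055,0,0,0,-1],[0.06,0.009,-0.0055,0,0,0,-1],[0.06,0.009,-0.0055,0,0,0,-1]]'
python3 - <<'E'
from h import *
np.set_printoptions(precision=4,suppress=True,linewidth=150)
y=np.radians(8.2); ux=np.array([np.cos(y),np.sin(y),0]); uy=np.array([-np.sin(y),np.cos(y),0])
p,A,f,sd=avg(6); print(p,sd,A[:,0],f,"tip y'",(p+.158*A[:,0])@uy,"x'",p@ux)
o,_=rodline("top",296,320); r=np.array([plane("top",(c,a+b),p[2]-.0085)@ux for c,a,b in o[:,:3]]); print("rod x' raw top",r.mean(),r[[0,-1]])
o,_=rodline("side",312,346); c=np.polyfit(o[:,0],o[:,1]+o[:,2],1); print("d rows",np.polyval(c,296.5)-212.0,c)
E
```

```text
time: 16.85
eef_pos: [0.6249, -0.1452, 0.097]
tcp_rot: [0.655, 0.756, -0.001, -0.001]
contact_force: [-0.5, -0.7, -1.8]
opening: 0.258
finger_force: 88.7
[ 0.6249 -0.1457  0.097 ] [0.     0.0001 0.    ] [-0.1413  0.99    0.0003] [ 0.2178 -0.3414 -1.4842] tip y' -0.07532307842568267 x' 0.5977712304881345
rod x' raw top 0.5972713659189318 [0.5972 0.5974]
d rows -0.03728616130621276 [  0.358  105.8204]
```

Rod and hole now line up in both views (top 0.2 mm, side 0.04 px). I insert in steps, watching the force.

```bash
python3 -m handwheel '[[0.015,0,0,0,0,0,-1],[0.03,0,0,0,0,0,-1],[0.045,0,0,0,0,0,-1],[0.06,0,0,0,0,0,-1],[0.075,0,0,0,0,0,-1],[0.075,0,0,0,0,0,-1],[0.075,0,0,0,0,0,-1]]'; python3 -m handwheel '[[0.015,0,0,0,0,0,-1],[0.03,0,0,0,0,0,-1],[0.045,0,0,0,0,0,-1],[0.06,0,0,0,0,0,-1],[0.06,0,0,0,0,0,-1]]'
python3 - <<'E'
from h import *
p,A,f,sd=avg(4); y=np.radians(8.2); print(p,A[:,0],f,p@[np.cos(y),np.sin(y),0])
E
```

```text
time: 18.12
eef_pos: [0.6207, -0.1158, 0.097]
tcp_rot: [0.655, 0.755, -0.001, -0.001]
contact_force: [0.4, 0.2, -1.2]
opening: 0.261
finger_force: 88.7
time: 18.75
eef_pos: [0.6171, -0.0914, 0.0969]
tcp_rot: [0.655, 0.756, -0.001, -0.001]
contact_force: [0.7, 0.1, -1.2]
opening: 0.259
finger_force: 88.7
[ 0.61731191 -0.09198145  0.09703936] [-1.41616758e-01  9.89921515e-01  2.95707970e-04] [-0.17376604  0.25196325 -1.64231588] 0.5978814414855583
```

```bash
python3 -m handwheel '[[0.02,0,0,0,0,0,-1],[0.04,0,0,0,0,0,-1],[0.06,0,0,0,0,0,-1],[0.08,0,0,0,0,0,-1],[0.1,0,0,0,0,0,-1],[0.12,0,0,0,0,0,-1],[0.12,0,0,0,0,0,-1]]'; python3 -m handwheel '[[0.012,0,0,0,0,0,-1],[0.024,0,0,0,0,0,-1],[0.036,0,0,0,0,0,-1],[0.048,0,0,0,0,0,-1],[0.06,0,0,0,0,0,-1],[0.06,0,0,0,0,0,-1]]'
python3 - <<'E'
from h import *
p,A,f,sd=avg(4); y=np.radians(8.2); print(p,A[:,0],f,p@[np.cos(y),np.sin(y),0],"tip y'",(p+.158*A[:,0])@[-np.sin(y),np.cos(y),0])
E
```

```text
time: 19.82
eef_pos: [0.6103, -0.0438, 0.097]
tcp_rot: [0.655, 0.756, -0.001, -0.001]
contact_force: [0.5, -0.6, -1.3]
opening: 0.26
finger_force: 88.7
time: 20.58
eef_pos: [0.607, -0.0203, 0.097]
tcp_rot: [0.655, 0.756, -0.001, -0.001]
contact_force: [0.3, 0.5, -1.2]
opening: 0.263
finger_force: 88.7
[ 0.60709853 -0.02073536  0.09703401] [-1.41563043e-01  9.89929180e-01  3.51450396e-04] [ 0.17545572  0.32220173 -1.40498525] 0.5979342335474117 tip y' 0.050886713285718935
```

```bash
python3 -m handwheel '[[0.01,0,0,0,0,0,-1],[0.02,0,0,0,0,0,-1],[0.03,0,0,0,0,0,-1],[0.035,0,0,0,0,0,-1],[0.035,0,0,0,0,0,-1]]'; python3 -m handwheel '[[0.0025,0,0,0,0,0,-1],[0.005,0,0,0,0,0,-1],[0.005,0,0,0,0,0,-1]]';python3 -m handwheel '[[0.0025,0,0,0,0,0,-1],[0.0025,0,0,0,0,0,-1]]'
```

```text
time: 21.4
eef_pos: [0.6051, -0.0067, 0.097]
tcp_rot: [0.655, 0.756, -0.001, -0.001]
contact_force: [1.6, 0.0, -2.5]
opening: 0.261
finger_force: 88.7
time: 21.78
eef_pos: [0.6048, -0.0049, 0.097]
tcp_rot: [0.655, 0.755, -0.001, -0.001]
contact_force: [0.0, -0.3, -1.7]
opening: 0.262
finger_force: 88.7
time: 22.02
eef_pos: [0.6047, -0.0041, 0.0971]
tcp_rot: [0.655, 0.755, -0.001, -0.001]
contact_force: [0.4, -1.1, -1.7]
opening: 0.262
finger_force: 88.7
```

```bash
python3 -m handwheel '[[0.0025,0,0,0,0,0,-1],[0.0025,0,0,0,0,0,-1]]'; python3 -m handwheel '[[0.0025,0,0,0,0,0,-1],[0.0025,0,0,0,0,0,-1]]';python3 -m handwheel '[[0.0025,0,0,0,0,0,-1],[0.0025,0,0,0,0,0,-1]]'
```

```text
time: 22.28
eef_pos: [0.6047, -0.0041, 0.0971]
tcp_rot: [0.655, 0.756, -0.001, 0.0]
contact_force: [0.0, -5.3, -1.7]
opening: 0.259
finger_force: 88.7
time: 22.52
eef_pos: [0.6047, -0.004, 0.0972]
tcp_rot: [0.655, 0.756, -0.002, 0.001]
contact_force: [0.9, -7.5, -1.7]
opening: 0.263
finger_force: 88.6
time: 22.78
eef_pos: [0.6048, -0.004, 0.0972]
tcp_rot: [0.655, 0.756, -0.002, 0.002]
contact_force: [1.7, -11.7, -2.1]
opening: 0.257
finger_force: 88.6
```

```bash
python3 -m handwheel '[[0.0025,0,0,0,0,0,-1],[0.0025,0,0,0,0,0,-1]]'
```

```text
time: 23.02
eef_pos: [0.6048, -0.004, 0.0973]
tcp_rot: [0.655, 0.756, -0.003, 0.002]
contact_force: [0.5, -13.4, -1.9]
opening: 0.264
finger_force: 88.5
```

Seated: the motion stopped with 13 N reaction at the predicted shoulder position. I lower 3 mm so the rod rests in the holes, ease the push, release and retreat.

```bash
python3 -m handwheel '[[0,0,0.0025,0,0,0,-1],[0,0,0.005,0,0,0,-1],[0,0,0.007,0,0,0,-1],[-0.003,0,0.007,0,0,0,-1],[-0.003,0,0.007,0,0,0,-1]]'
```

```text
time: 23.65
eef_pos: [0.6057, -0.0039, 0.0959]
tcp_rot: [0.655, 0.756, -0.001, 0.002]
contact_force: [1.1, -8.9, 2.8]
opening: 0.263
finger_force: 89.2
```

```bash
python3 -m handwheel '[[0,0,0.001,0,0,0,-1],[0,0,0.001,0,0,0,-0.45],[0,0,0.001,0,0,0,-0.4],[0,0,0.001,0,0,0,-0.2],[0,0,0.001,0,0,0,0.2],[0,0,0.001,0,0,0,0.5],[0,0,0.001,0,0,0,0.5]]' 20
python3 - <<'E'
from h import *
p,A,f,sd=avg(2); print(p,f,A[:,2])
E
```

```text
time: 24.52
eef_pos: [0.6042, -0.0009, 0.0938]
tcp_rot: [0.655, 0.756, -0.001, -0.001]
contact_force: [-0.3, -0.3, -1.0]
opening: 0.752
finger_force: 0.0
[ 0.60423773 -0.00100516  0.09378358] [-0.27108798 -0.25252691  0.22134595] [-2.26498026e-03  2.78198507e-04 -9.99997396e-01]
```

```bash
python3 -m handwheel '[[0,0,-0.05,0,0,0,0.5],[0,0,-0.15,0,0,0,0.6],[0,0,-0.3,0,0,0,1],[0,0,-0.45,0,0,0,1],[-0.15,-0.1,-0.45,0,0,0,1],[-0.3,-0.2,-0.45,0,0,0,1],[-0.45,-0.3,-0.45,0,0,0,1],[-0.45,-0.3,-0.45,0,0,0,1],[-0.45,-0.3,-0.45,0,0,0,1],[-0.45,-0.3,-0.45,0,0,0,1]]'
python3 - <<'E'
from h import *
np.set_printoptions(precision=4,suppress=True,linewidth=160)
top=np.mean([eyes.read_camera("top").astype(float) for _ in range(3)],0); sat=top[:,:,0]-top[:,:,2]
sd=np.mean([eyes.read_camera("side").astype(float) for _ in range(3)],0); ss=sd[:,:,0]-sd[:,:,2]
cv2.imwrite("pics/end_top.png",top[:,:,::-1]);cv2.imwrite("pics/end_side.png",sd[:,:,::-1])
y=np.radians(8.2); ux=np.array([np.cos(y),np.sin(y),0]); uy=np.array([-np.sin(y),np.cos(y),0])
h=.5973*ux-.0613*uy   # hole axis point on outer face
for nm,v in(("shoulder",0),("grip mid",-.028),("grip end",-.056),("far tip",.130),("tip mid",.115)):
    X=h+v*uy+[0,0,.085]; print(nm,X,proj("top",X),proj("side",X))
print("top grip region cols 284-330"); print(np.array(sat[188:206:1,284:326:2],int))
print("top left tip"); print(np.array(sat[190:212:1,236:258:2],int))
# change vs the first pictures away from dispenser: cup, jar, boxes, server
a=cv2.imread("pics/top0.png").astype(float); d=np.abs(a-top[:,:,::-1]).max(2)
for nm,(x0,y0,x1,y1) in dict(cup=(148,158,178,190),jar=(243,120,268,148),server=(335,188,405,210),boxes=(388,237,436,273)).items(): print(nm,np.median(d[y0:y1,x0:x1]),np.percentile(d[y0:y1,x0:x1],90))
E
```

```text
time: 25.88
eef_pos: [0.5116, -0.1959, 0.275]
tcp_rot: [0.655, 0.755, -0.0, -0.0]
contact_force: [-0.1, 0.1, -0.1]
opening: 1.001
finger_force: 0.0
shoulder [0.5999 0.0245 0.085 ] [287.0016 195.9056] [298.2104 212.9625]
grip mid [ 0.6039 -0.0032  0.085 ] [297.8522 194.2664] [308.3508 216.7031]
grip end [ 0.6079 -0.0309  0.085 ] [308.6757 192.6329] [318.7178 220.5276]
far tip [0.5814 0.1532 0.085 ] [236.3828 203.5726] [253.9515 196.6417]
tip mid [0.5835 0.1383 0.085 ] [242.2361 202.6843] [258.8308 198.4406]
top grip region cols 284-330
[[ 5 22 40 41 39 38 37 29 27 21 12  7 21 40 40 39 40 38 41 55 54]
 [ 6 19 37 35 28 25 20 11  7  7  5  3 13 37 39 38 38 39 42 54 54]
 [ 4 15 22 21 11  7  7  4  4  3  2  3 10 37 38 38 38 40 44 55 56]
 [ 5  8 10  9  3  3  4  2  2  3  1  2  8 35 40 40 40 40 43 54 55]
 [ 6  5  5  5  2  2  2  2  2  2  2  3  6 35 39 39 39 40 40 52 49]
 [ 7  4  5  5  2  2  3  3  3  3  3  3  3 31 38 38 39 40 39 45 43]
 [ 6  4  6  5  5  2  3  3  1  3  3  3  4 30 39 38 39 39 38 41 39]
 [ 5  3  5  5  4  2  3  2  2  2  3  3  3 30 38 38 39 39 39 40 39]
 [ 6  4  4  5  4  2  2  2  1  2
[... 994 characters left out ...]
0 12 12]
 [55 54 48 36 22  8  5  6 12 11 12]
 [52 45 24 13  6  3  3  4 11 13 13]
 [43 22  8  3  2  2  3  5 10 13 13]
 [33  9  3  2  5  5  4  4  9 14 12]
 [39 19 15 16 18 17  4  4 10 12 12]
 [52 44 44 43 45 38  7  6  9 13 13]
 [59 57 57 57 57 48  8  5 12 13 13]
 [58 57 59 58 57 50  9  4  9 12 12]
 [58 57 57 58 57 51 12  3  7 12 13]
 [56 56 57 57 56 52 16  5 10 11 12]
 [57 57 57 57 57 53 17  5  8 10 12]
 [59 58 58 60 58 56 20  5  8  8 13]]
cup 7.666666666666671 10.666666666666657
jar 8.333333333333329 11.0
server 8.666666666666671 67.0
boxes 53.666666666666664 70.66666666666666[ WARN:0@7.193] global loadsave.cpp:1063 imwrite_ Unsupported depth image for selected encoder is fallbacked to CV_8U.
```

The far tip is at top column ≈236 (predicted 236.4), and the grip runs unbroken from the cheek to column ≈309 (predicted 308.7), so it is seated. Cup and jar are unchanged. The changes over the boxes and server fit the arm and its shadow overhead, and the arm stayed well above both.

```bash
python3 -c "
from plant import ctrl; print(ctrl.sign_off())"
```

```text
the job is handed in; nothing more can be done
None
```

The spindle was taken from the caddy by its rod, laid on the counter and let go. It was then regripped by the square grip, pushed in from the right through both cheeks and the roll until the grip sat against the cheek, and released; I handed the job in at about 26 s of robot time.

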